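# Wind down and lock the hand nut on a ukulele gluing mould

## Robot

A 6-joint arm with a two-finger parallel gripper is mounted at the origin on the work surface. World frame = base frame: x ahead of the robot, y to its left, z up, the work surface at z = 0. Lengths are in m, angles in rad, forces in N, time in s.
With the tool pointing down it reaches from about 0.3 to 0.875 m from the base axis. Payload 6.4 kg.
Tool frame: the origin (TCP) lies between the finger pads; the fingertips stand 8 mm ahead of it and the grasp point (between the pads) lies 11 mm behind it; z points along the fingers, y is the line along which they close (so a half turn about z gives the same grasp; the last joint's range is limited). The gripper opens to 88 mm and grips with 3 to 60 N. Pads are 18 mm wide; open, the fingers measure 123 mm over their backs; the gripper's body (75 mm by 187 mm) begins 45 mm behind the grasp point.
Start: joints at [-1.415, 0.181, 1.607, -0, 1.354, -0.206], TCP at [0.204, -0.538, 0.247] pointing down, gripper open.
Joint ranges: [-2.99, 2.99], [-0.89, 2.07], [0.3, 2.58], [-1.14, 4.28], [0, 2.63], [-3.12, 3.12]. Speed limits (rad/s): [2.57, 2.57, 3.01, 3.14, 3.14, 3.14].

## Interface

Orientations are given as [roll, pitch, yaw] about the fixed x, y, z axes, in that order (R = Rz(yaw) Ry(pitch) Rx(roll)).
In Python, from bench import arm, vision, order gives the robot as it stands. The module is installed in compiled form; this text tells all that it offers.
- The arm moves only by the shell command python3 -m inch 'ROWS' [FORCE]. ROWS is JSON, a list that holds one entry, the list of rows, each a list of 7 numbers: the closure, from -1 (fully open) to 1 (shut), then the shift along the world's x, y, z normalised to -1 to 1, where 1 is 50 mm, then the turn, a rotation vector about the world's x, y, z normalised to -1 to 1, where 1 is pi rad. A call has exactly 5 rows; each row shifts and turns the commanded pose from where the row before left it; what a row does not reach is not made up. A row lasts 1/10 s, in which the tool goes at most 50 mm and 8.59 degrees, less where a joint would pass 70% of its speed; a pose out of reach is approached as far as the arm can. A call with a number of a shift or a turn outside -1 to 1 is refused whole. A call with a gripper value outside its range is refused whole. The fingers move at their own pace and stop on an object; FORCE is the grip in N (left out, the last holds). Time passes only in rows, so rows that do not move let the fingers close, or fill a call up. It gives the time, the measured TCP pose, the force, the opening and the grip force at its end, in the units of the state.
- arm.observe(): the state, without advancing time (a new reading comes with each control period).
- vision.grab_frame(name): name is "scene" or "top"; returns the picture (420x560x3 uint8, red, green, blue); there is no depth.
- vision.camera_info(name): a dict with "K" (3x3 intrinsics, pixels), "dist_coeffs" ([k1, k2, p1, p2, k3] as OpenCV has them; the pictures are not rectified), "R" (3x3) and "t" (3): a world point X has camera coordinates R X + t. Camera axes: x right, y down, z forward; pixel columns grow to the right and rows downward; lengths in m; the calibration is good to about 2 mm. A picture is of the moment at which its call begins. camera_info takes no time and is no camera call.
- order.close_job(): hands the job in; it is judged then, once.
The state is a dict: "time_s": time; "joints": joint angles; "joint_vel": joint speeds; "joint_torque": joint torques, N m; "position": TCP position; "orientation": TCP orientation; "contact_force": force on the tool from outside, world axes, zero at the start; "torque": the same for the moment, N m; "gripper_width": finger opening in m; "gripper_force": force on a finger pad.
Only numpy, scipy, OpenCV 4.12 (cv2) and the standard library are available. Lean on these libraries where they do the work, as an engineer would, in place of code of your own. Each camera call takes 0.05 s, during which the arm holds its last target. There are 200 camera calls.

## Task

The ukulele in the mould has just been glued up: wind the two-armed hand nut all the way down its stud (clockwise seen from above, one to two and a half turns) until it sits on its washer with the slot across its top in line with the lock bolt, then slide the bolt fully home through the slot and the stud's cross hole so that the nut cannot back off. Leave the jar, tin, tub and hammer where they stand.

Things in the scene. Friction and masses are not known exactly. Their poses are not given: they have to be found in the camera images.
- press: Gluing mould fixed to the bench: plywood figure-of-eight block 60 mm high, ukulele in it, pressing board on top (top z 84 mm). Origin on the bench on the axis of the upright stud at its waist; +x along the centre line over the wide lower bout, to the lock bolt; z up. In mm in this frame it is two discs: radius 116 about (78, 0), radius 88 about (-35, 0). Brass washer round the stud: top z 88
- nut (a joint): Turn of the hand nut, rad. 0 = home: on its washer, slot in line with the bolt (within 0.1 lets the bolt in). Grows anticlockwise from above; each turn (6.283) lifts it 12 mm. Starts 1.05 to 2.4 turns up. Hard stop at -0.5: jammed too far down, back it off to 0. Stiff: 0.1 N m (2.5 N at 40 mm); stays where left. Half a turn or more above home the bolt hits the nut below its slot
- nut_arm (a point): Top of the rounded end of one arm of the dark cast hand nut, 47.5 mm from the stud's axis; at home at (0, 47.5, 127) mm in the press frame. Two arms, half a turn apart, 14 mm thick, 18 mm high (ends 17 mm round, 20 high, reaching 56 mm out), from a hub 40 mm across over a flange 54 mm across. At home they lie along the press's y, z 108 to 126 mm; all rises with the nut
- nut_crown (a point): Centre of the top of the nut's bright crown (40 mm across, 15 mm above the arm ends; z 142 mm at home). One open slot 14 mm wide, 13 mm deep is cut right across it, at right angles to the arms; its floor is 2 mm below the bolt's rod at home
- stud_top (a point): Centre of the top of the steel stud (25 mm across its threads), z 150 mm
- cross_hole (a point): Middle of the stud's cross hole, on the stud's axis at z 136 mm; the hole runs along the press's x, 13.5 mm wide, 13 mm high
- guide (a point): Inner end of the bolt's guide, on the bolt's line: press (64, 0, 136) mm. The guide runs on to x = 174: a wooden block 40 mm wide, topped by a steel plate (z 130.5), on it an open-topped steel channel 12.4 mm wide inside, 22.4 outside, walls up to z 145. A staple across it (x 64 to 72, top z 147) lets the rod through and stops the handle
- bolt: Loose lock bolt lying in the guide's channel: steel rod, diameter 10 mm, with an upright handle at its tail (10 mm rod, red ball 22 mm across centred 40 mm up). Origin on the rod's axis (z 136 mm) under the handle; rod points along -x. Handle is bare from z 145 to 165. Origin starts 168 to 172 mm from the stud's axis; fully home, handle against the staple, 77 mm. A push of about 1 N slides it
- bolt_tip (a point): Rounded tip of the bolt's rod, on its axis, 104 mm from the bolt's origin; fully home it is 27 mm past the stud's axis
- jar: Tall amber jar, white lid, 62 mm across, 210 mm high, standing on the bench in one of the two nooks at the mould's waist (either side), about 124 mm from the stud's axis; it stands higher than the nut, in reach of a gripper's body. Origin: centre of underside. Leave alone
- tin: Low yellow tin, 62 mm across, 55 mm high, on the bench in the other nook. Origin: centre of underside. Leave alone
- tub: Open blue plastic tub, 150 x 200 x 75 mm high, with a sanding cork and block in it; origin at the centre of its underside. Leave it alone
- hammer: Hammer 240 mm long lying on the bench, along its x axis. Leave it alone
Mind the look-alikes: they are no part of the job. Leave any orange look-alike of the bolt alone.

How it is judged:
By the outcome, as a careful person would: the job done as asked, in the order asked, and still so for the second after the job is handed in, with the robot touching nothing.
It also fails if it takes over 61 s, if anything falls off the work surface, if the arm or the gripper's body presses on something with over 40 N, if the wrist force passes 120 N, or if a joint passes its speed limit or range.

## Working session

There is one attempt and no reset: what is moved stays moved. The work goes in short steps, Python scripts to look and compute and a shell command to move; the robot and the scene stay as the last step left them, time stands still between calls to the robot, and variables do not carry over. Pictures are saved under pics/ and viewed, at most 10 in all, crops included, and the job is handed in when it is done.

```bash
mkdir -p pics; ls; python3 - <<'E'
from bench import arm, vision
import cv2
for n in("scene","top"):
    f=vision.grab_frame(n); cv2.imwrite(f"pics/{n}0.png",f[:,:,::-1])
    c=vision.camera_info(n); print(n,c)
print(arm.observe())
E
```

```text
pics
scene {'K': array([[381.53717763,   0.        , 282.69173014],
       [  0.        , 381.53717763, 205.99049577],
       [  0.        ,   0.        ,   1.        ]]), 'dist_coeffs': array([-0.01745394,  0.        ,  0.        ,  0.        ,  0.        ]), 'R': array([[ 0.5197217 ,  0.85414362, -0.01811153],
       [ 0.60304185, -0.38178534, -0.70041451],
       [-0.6051693 ,  0.35309861, -0.71350648]]), 't': array([-0.29294566, -0.29593931,  1.54004796])}
top {'K': array([[512.82702599,   0.        , 274.95911792],
       [  0.        , 512.82702599, 204.72665535],
       [  0.        ,   0.        ,   1.        ]]), 'dist_coeffs': array([-0.18659986,  0.        ,  0.        ,  0.        ,  0.        ]), 'R': array([[-0.01719342, -0.99981626, -0.00847491],
       [-0.98609765,  0.01835739, -0.16514971],
       [ 0.16527495,  0.0055176 , -0.9862321 ]]), 't': array([-0.01039   ,  0.60839489,  1.35787246])}
{'time_s': 0.1, 'joints': array([-1.41530400e+00,  1.81475111e-01,  1.60788368e+00, -9.92299927e-06,
        1.35380504e+00, -2.06335922e-01]), 'joint_vel': array([ 1.73526923e-03, -9.87608543e-04, -3.21728215e-03,  7.51025664e-04,
        9.25983086e-04,  2.39599887e-06]), 'joint_torque': array([ 1.08463835e-03, -4.34817874e+01, -3.42695045e+01,  7.04108714e-02,
        3.39629478e-02, -4.03591162e-05]), 'position': array([ 0.20346217, -0.53730415,  0.24590728]), 'orientation': array([-3.14005282e+00, -3.12413461e-04,  3.61830156e-01]), 'contact_force': array([-0.0067493 , -0.61719022, -0.08205874]), 'torque': array([ 0.00580342, -0.0008538 ,  0.01148232]), 'gripper_force': 0.0, 'gripper_width': 0.0877923291041878}
```

View pics/scene0.png

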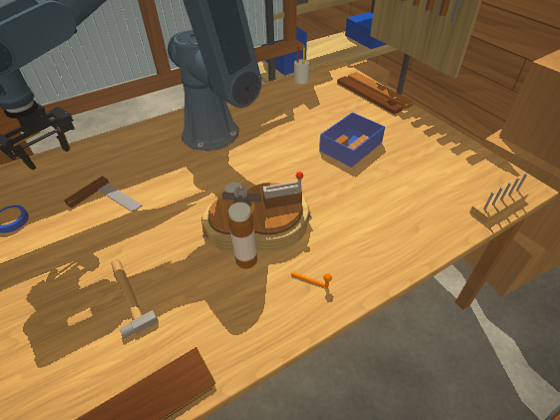

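View pics/top0.png

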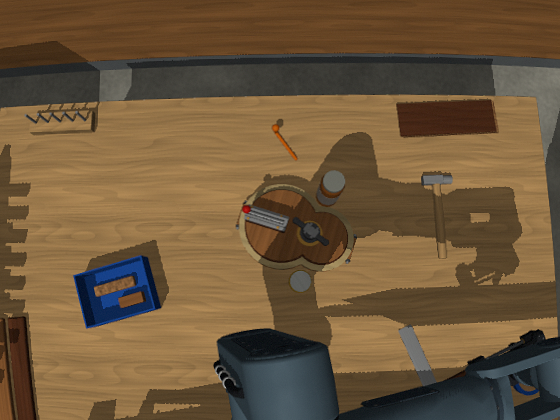

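The scene view shows the mould near (255,220) with the jar in front of it at (242,235). In the top view the mould is at (295,228), the nut at (311,232), the bolt's red ball at (246,210), the jar at (332,185) and the tin at (300,281). I'll crop both views for detail.

```bash
python3 - <<'E'
import cv2, numpy as np
t=cv2.imread('pics/top0.png')[170:295,225:365]; s=cv2.imread('pics/scene0.png')[160:275,195:325]
t=cv2.resize(t,None,fx=5.6,fy=4.8,interpolation=cv2.INTER_CUBIC)
t=cv2.resize(cv2.imread('pics/top0.png')[170:270,230:363],None,fx=6,fy=6,interpolation=cv2.INTER_CUBIC)
s=cv2.resize(cv2.imread('pics/scene0.png')[165:265,195:325],None,fx=6,fy=6,interpolation=cv2.INTER_CUBIC)
cv2.imwrite('pics/tc.png',t);cv2.imwrite('pics/sc.png',s)
E
```

```text
(no output)
```

View pics/tc.png

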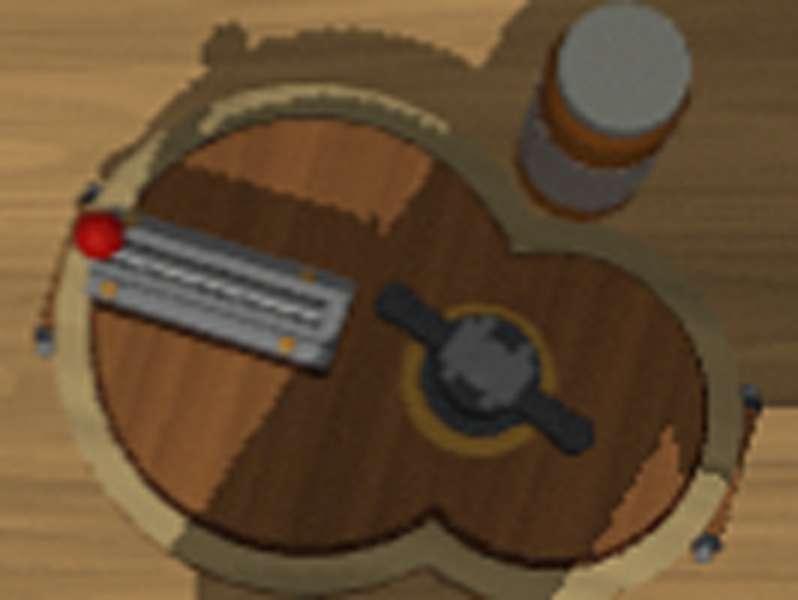

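View pics/sc.png

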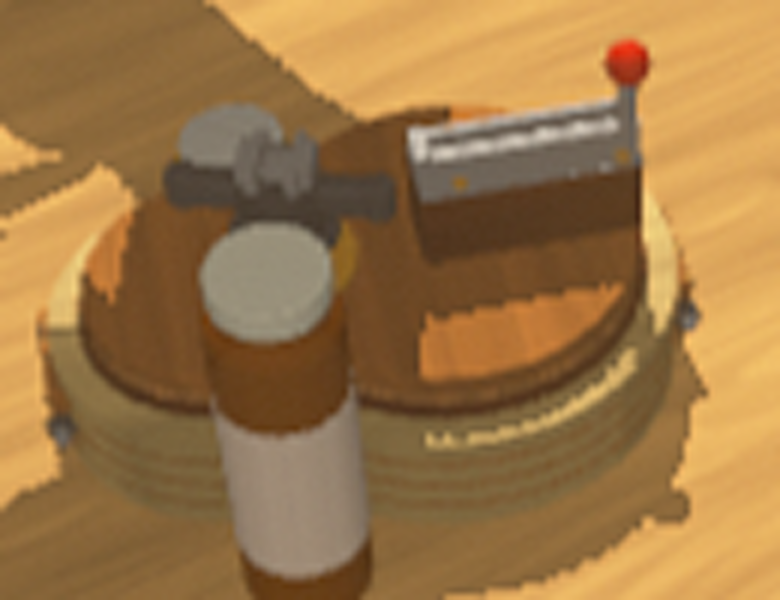

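Both crops are clear. In the top crop the arm ends are at about (395,303) and (575,433), the crown centre is at (490,357), the ball at (99,236), and the channel runs down-right. In the scene crop the arm ends are at about (185,185) and (378,192), the ball at (628,63), and the tall jar stands on the +x side. The low tin is in the nook on the robot's side.

```bash
cat > h.py <<'E'
import numpy as np, cv2
from bench import arm, vision
C={n:vision.camera_info(n) for n in("scene","top")}
def ray(n,p):
    c=C[n];q=cv2.undistortPoints(np.array([[p]],float),c['K'],c['dist_coeffs'])[0,0]
    R=c['R'];return -R.T@c['t'],R.T@np.array([q[0],q[1],1])
def onz(n,p,z):
    o,d=ray(n,p);return o+d*(z-o[2])/d[2]
def tri(pt,ps):
    o1,d1=ray('top',pt);o2,d2=ray('scene',ps)
    A=np.c_[d1,-d2];s=np.linalg.lstsq(A,o2-o1,rcond=None)[0]
    a,b=o1+s[0]*d1,o2+s[1]*d2
    return (a+b)/2,np.linalg.norm(a-b)
def red(n,f=None):
    f=vision.grab_frame(n) if f is None else f
    h=cv2.cvtColor(f,cv2.COLOR_RGB2HSV)
    m=(((h[...,0]<5)|(h[...,0]>172))&(h[...,1]>170)&(h[...,2]>90)).astype(np.uint8)
    k,l,s,c=cv2.connectedComponentsWithStats(m)
    return [(s[i,4],c[i]) for i in range(1,k) if s[i,4]>15]
E
python3 - <<'E'
from h import *
np.set_printoptions(precision=4,suppress=True)
T=lambda u,v:(230+u/6-.4,170+v/6-.4); S=lambda u,v:(195+u/6-.4,165+v/6-.4)
for n in C: print(n,red(n,cv2.imread(f'pics/{n}0.png')[:,:,::-1].copy()))
print('ball tri',tri(T(99,236),S(628,63)),'onz',onz('top',T(99,236),.176))
A,ea=tri(T(395,303),S(378,190));B,eb=tri(T(575,433),S(185,185))
print('A',A,ea,'B',B,eb,'mid',(A+B)/2,'len',np.linalg.norm(A-B))
for z in(.142,.154,.166): print('crown',z,onz('top',T(490,357),z))
P=[onz('top',T(*p),.1305) for p in((142,212),(355,290),(330,372),(90,298))]
for p in P:print('plate',p)
print(np.mean(P,0))
# board outline
f=cv2.imread('pics/top0.png')
print('jar',onz('top',T(624,70),.21),'tin',onz('top',(300,281),.055))
E
```

```text
scene [(np.int32(25), array([297.44,  53.32]))]
top [(np.int32(44), array([245.9545, 208.9318]))]
ball tri (array([0.5781, 0.0503, 0.1732]), np.float64(0.0004060022377893362)) onz [0.5778 0.0503 0.176 ]
A [ 0.5531 -0.0739  0.1334] 0.0005240012559457506 B [ 0.4963 -0.1491  0.1293] 0.0007335821788387976 mid [ 0.5247 -0.1115  0.1314] len 0.09433779608851846
crown 0.142 [ 0.5281 -0.1132  0.142 ]
crown 0.154 [ 0.5267 -0.1124  0.154 ]
crown 0.166 [ 0.5253 -0.1116  0.166 ]
plate [0.5952 0.0345 0.1305]
plate [ 0.5595 -0.0567  0.1305]
plate [ 0.5243 -0.0453  0.1305]
plate [0.5581 0.0572 0.1305]
[ 0.5593 -0.0026  0.1305]
jar [ 0.6371 -0.1671  0.21  ] tin [ 0.3987 -0.0849  0.055 ]
```

Best estimate: the stud is at about (0.526, -0.112) and the press +x axis at about 72°. The nut is about 1.2 turns up. I'll grip the crown like a knob and ratchet it, keeping the closing axis well away from the jar's direction. First I go over the stud.

```bash

python3 -m inch '[[[-0.3,0.43,0.567,0,0,0,-0.005],[-0.3,0.43,0.567,0,0,0,-0.005],[-0.3,0.43,0.567,0,0,0,-0.005],[-0.3,0.43,0.567,0,0,0,-0.005],[-0.3,0.43,0.567,0,0,0,0]]]' 25
python3 -m inch '[[[-0.3,0.43,0.567,0,0,0,0],[-0.3,0.43,0.567,0,0,0,0],[-0.3,0.43,0.567,0,0,0,0],[-0.3,0.43,0.567,0,0,0,0],[-0.3,0.43,0.567,0,0,0,0]]]'
python3 -m inch '[[[-0.3,0.43,0.567,0,0,0,0],[-0.3,0.43,0.567,0,0,0,0],[-0.3,0.43,0.567,0,0,0,0],[-0.3,0.43,0.567,0,0,0,0],[-0.3,0.43,0.567,0,0,0,0]]]'
python3 - <<'E'
from h import *
f=vision.grab_frame('scene'); cv2.imwrite('pics/s1.png',cv2.resize(f[130:250,185:325,::-1],None,fx=5,fy=5,interpolation=cv2.INTER_CUBIC))
o=arm.observe();print(o['time_s'],o['position'],o['orientation'],o['gripper_width'])
T=lambda u,v:(230+u/6-.4,170+v/6-.4); S=lambda u,v:(195+u/6-.4,165+v/6-.4)
print(tri(T(490,357),S(278,150)))
E
```

```text
time_s: 0.6
position: [0.3116, -0.3946, 0.2463]
orientation: [-3.141, 0.0, 0.298]
contact_force: [0.2, -0.3, -0.5]
gripper_width: 0.0574
gripper_force: 0.0
time_s: 1.1
position: [0.4191, -0.2528, 0.2464]
orientation: [-3.141, 0.0, 0.299]
contact_force: [-0.7, -0.6, -0.3]
gripper_width: 0.0571
gripper_force: 0.0
time_s: 1.6
position: [0.5265, -0.1111, 0.2463]
orientation: [-3.141, 0.001, 0.299]
contact_force: [-0.5, -0.1, 0.3]
gripper_width: 0.0574
gripper_force: 0.0
1.65 [ 0.52867826 -0.10740926  0.24645917] [-3.13941614e+00 -2.17778200e-03  3.01198046e-01] 0.05691451691233783
(array([ 0.52651345, -0.11173974,  0.15725919]), np.float64(0.0009687909202823131))
```

View pics/s1.png

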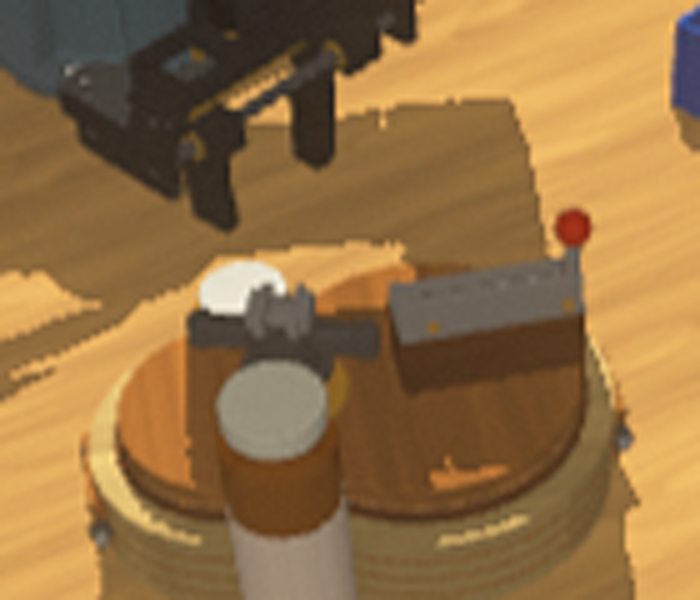

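The picture shows the gripper above the nut, fingers at crop (215,190) and (315,120) and closing where intended, clear of the jar lid at (272,410). The triangulated crown height of 0.157 confirms about 1.2 turns. Descending.

```bash

python3 -m inch '[[[-0.3,0,-0.012,-0.35,0,0,0],[-0.3,0,0,-0.35,0,0,0],[-0.3,0,0,-0.4,0,0,0],[-0.3,0,0,0,0,0,0],[-0.3,0,0,0,0,0,0]]]'
python3 -m inch '[[[-0.3,0,0,-0.3,0,0,0],[-0.3,0,0,-0.3,0,0,0],[-0.3,0,0,-0.22,0,0,0],[-0.3,0,0,0,0,0,0],[-0.3,0,0,0,0,0,0]]]'
```

```text
time_s: 2.15
position: [0.5257, -0.1131, 0.1916]
orientation: [-3.141, 0.001, 0.299]
contact_force: [-0.0, -0.0, 0.3]
gripper_width: 0.0569
gripper_force: 0.0
time_s: 2.65
position: [0.5264, -0.1133, 0.1514]
orientation: [3.141, -0.001, 0.299]
contact_force: [1.0, 0.4, 0.3]
gripper_width: 0.0572
gripper_force: 0.0
```

```bash

python3 -m inch '[[[-0.3,0,0.03,-0.02,0,0,0],[0.4,0,0,0,0,0,0],[0.4,0,0,0,0,0,0],[0.4,0,0,0,0,0,0],[0.4,0,0,0,0,0,0]]]' 25
python3 -c "
from bench import arm;o=arm.observe();print(o['contact_force'],o['torque'])"
```

```text
time_s: 3.15
position: [0.5264, -0.1119, 0.1501]
orientation: [3.141, -0.001, 0.299]
contact_force: [0.5, -1.0, 2.1]
gripper_width: 0.0383
gripper_force: 25.0
[ 0.50535317 -1.01723196  2.1134333 ] [-0.12161653  0.00297159  0.02095703]
```

Gripped at 38 mm with the forces balanced. First stroke clockwise.

```bash

python3 -m inch '[[[0.4,0,0,-0.0056,0,0,-0.047],[0.4,0,0,-0.0056,0,0,-0.047],[0.4,0,0,-0.0056,0,0,-0.047],[0.4,0,0,-0.0056,0,0,-0.047],[0.4,0,0,-0.0056,0,0,-0.047]]]'
python3 -m inch '[[[0.4,0,0,-0.0056,0,0,-0.047],[0.4,0,0,-0.0056,0,0,-0.047],[0.4,0,0,-0.0056,0,0,-0.047],[0.4,0,0,-0.0056,0,0,-0.047],[0.4,0,0,-0.0056,0,0,-0.047]]]'
python3 -c "
from bench import arm;o=arm.observe();print(o['contact_force'],o['torque'],o['gripper_width'])"
```

```text
time_s: 3.65
position: [0.5263, -0.1125, 0.1487]
orientation: [3.14, -0.001, -0.445]
contact_force: [-0.6, -3.5, 1.6]
gripper_width: 0.0386
gripper_force: 25.0
time_s: 4.15
position: [0.5258, -0.113, 0.1473]
orientation: [3.14, -0.002, -1.183]
contact_force: [-2.8, -5.9, 1.9]
gripper_width: 0.0381
gripper_force: 25.0
[-2.77335621 -5.88386196  1.88991689] [-0.76962533  0.39037056  0.13040988] 0.03812370859774874
```

```bash

python3 -m inch '[[[-0.3,0,0,0,0,0,0],[-0.3,-0.01,-0.02,0,0,0,0],[-0.3,0,0,0,0,0,0.047],[-0.3,0,0,0,0,0,0.047],[-0.3,0,0,0,0,0,0.047]]]'
python3 -m inch '[[[-0.3,0,0,0,0,0,0.047],[-0.3,0,0,0,0,0,0.047],[-0.3,0,0,0,0,0,0.047],[-0.3,0,0,0,0,0,0.047],[-0.3,0,0,0,0,0,0.047]]]'
python3 -m inch '[[[-0.3,0,0,0,0,0,0.047],[-0.3,0,0,0,0,0,0.047],[0.4,0,0,0,0,0,0],[0.4,0,0,0,0,0,0],[0.4,0,0,0,0,0,0]]]'
python3 -c "
from bench import arm;o=arm.observe();print(o['contact_force'],o['torque'],o['gripper_width'])"
```

```text
time_s: 4.65
position: [0.5255, -0.1123, 0.1468]
orientation: [-3.141, 0.001, -0.726]
contact_force: [0.8, 0.7, 0.3]
gripper_width: 0.0574
gripper_force: 0.0
time_s: 5.15
position: [0.5255, -0.1123, 0.1467]
orientation: [-3.141, 0.0, 0.012]
contact_force: [0.0, 0.1, 0.5]
gripper_width: 0.0572
gripper_force: 0.0
time_s: 5.65
position: [0.5254, -0.1122, 0.1469]
orientation: [-3.141, 0.0, 0.297]
contact_force: [-0.3, 1.0, 0.4]
gripper_width: 0.0385
gripper_force: 25.0
[-0.29275674  0.9893068   0.38595327] [ 0.24024415  0.12689982 -0.1336602 ] 0.03845254782169603
```

```bash

python3 -m inch '[[[0.4,0,0,-0.0056,0,0,-0.047],[0.4,0,0,-0.0056,0,0,-0.047],[0.4,0,0,-0.0056,0,0,-0.047],[0.4,0,0,-0.0056,0,0,-0.047],[0.4,0,0,-0.0056,0,0,-0.047]]]'
python3 -m inch '[[[0.4,0,0,-0.0056,0,0,-0.047],[0.4,0,0,-0.0056,0,0,-0.047],[0.4,0,0,-0.0056,0,0,-0.047],[0.4,0,0,-0.0056,0,0,-0.047],[0.4,0,0,-0.0056,0,0,-0.047]]]'
python3 -m inch '[[[-0.3,0,0,0,0,0,0],[-0.3,0,0,0,0,0,0],[-0.3,0,0,0,0,0,0.047],[-0.3,0,0,0,0,0,0.047],[-0.3,0,0,0,0,0,0.047]]]'
python3 -m inch '[[[-0.3,0,0,0,0,0,0.047],[-0.3,0,0,0,0,0,0.047],[-0.3,0,0,0,0,0,0.047],[-0.3,0,0,0,0,0,0.047],[-0.3,0,0,0,0,0,0.047]]]'
python3 -m inch '[[[-0.3,0,0,0,0,0,0.047],[-0.3,0,0,0,0,0,0.047],[0.4,0,0,0,0,0,0],[0.4,0,0,0,0,0,0],[0.4,0,0,0,0,0,0]]]'
python3 - <<'E'
from h import *
o=arm.observe();print(o['contact_force'],o['torque'],o['gripper_width'])
f=vision.grab_frame('top'); g=vision.grab_frame('scene')
cv2.imwrite('pics/b.png',np.hstack([cv2.resize(x[:,:,::-1],None,fx=4,fy=4,interpolation=cv2.INTER_CUBIC) for x in(f[170:290,260:360],g[150:270,195:295])]))
E
```

```text
time_s: 6.15
position: [0.5254, -0.1122, 0.1454]
orientation: [-3.141, 0.001, -0.447]
contact_force: [-0.6, 2.0, 0.3]
gripper_width: 0.0391
gripper_force: 25.0
time_s: 6.65
position: [0.5254, -0.1123, 0.144]
orientation: [3.142, 0.001, -1.185]
contact_force: [-0.5, 1.5, 0.8]
gripper_width: 0.039
gripper_force: 25.0
time_s: 7.15
position: [0.5256, -0.1128, 0.1442]
orientation: [3.142, -0.0, -0.726]
contact_force: [0.9, -0.4, 0.3]
gripper_width: 0.0575
gripper_force: 0.0
time_s: 7.65
position: [0.5256, -0.1128, 0.1441]
orientation: [3.141, -0.0, 0.013]
contact_force: [0.5, -0.8, 1.2]
gripper_width: 0.0569
gripper_force: 0.0
time_s: 8.15
position: [0.5254, -0.1123, 0.1441]
orientation: [-3.141, 0.0, 0.297]
contact_force: [-0.8, 2.6, 0.4]
gripper_width: 0.0385
gripper_force: 25.0
[-0.76310553  2.64756818  0.41669179] [ 0.3663282   0.17277939 -0.03764008] 0.03852195290413422
```

View pics/b.png

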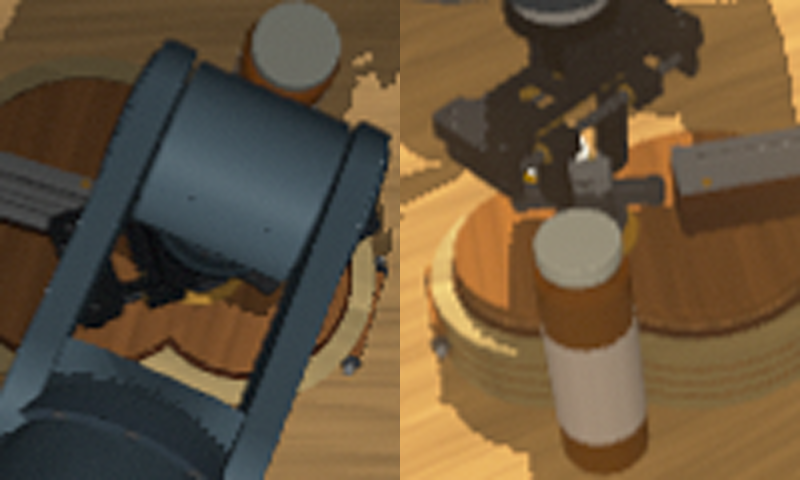

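The top view is blocked by the arm. In the scene half the nut arm at crop (640,190) now points nearly at the guide, as expected after 169° without slip. Two more strokes.

```bash

python3 -m inch '[[[0.4,0,0,-0.0056,0,0,-0.047],[0.4,0,0,-0.0056,0,0,-0.047],[0.4,0,0,-0.0056,0,0,-0.047],[0.4,0,0,-0.0056,0,0,-0.047],[0.4,0,0,-0.0056,0,0,-0.047]]]'
python3 -m inch '[[[0.4,0,0,-0.0056,0,0,-0.047],[0.4,0,0,-0.0056,0,0,-0.047],[0.4,0,0,-0.0056,0,0,-0.047],[0.4,0,0,-0.0056,0,0,-0.047],[0.4,0,0,-0.0056,0,0,-0.047]]]'
python3 -m inch '[[[-0.3,0,0,0,0,0,0],[-0.3,0,0,0,0,0,0],[-0.3,0,0,0,0,0,0.047],[-0.3,0,0,0,0,0,0.047],[-0.3,0,0,0,0,0,0.047]]]'
python3 -m inch '[[[-0.3,0,0,0,0,0,0.047],[-0.3,0,0,0,0,0,0.047],[-0.3,0,0,0,0,0,0.047],[-0.3,0,0,0,0,0,0.047],[-0.3,0,0,0,0,0,0.047]]]'
python3 -m inch '[[[-0.3,0,0,0,0,0,0.047],[-0.3,0,0,0,0,0,0.047],[0.4,0,0,0,0,0,0],[0.4,0,0,0,0,0,0],[0.4,0,0,0,0,0,0]]]'
python3 -m inch '[[[0.4,0,0,-0.0056,0,0,-0.047],[0.4,0,0,-0.0056,0,0,-0.047],[0.4,0,0,-0.0056,0,0,-0.047],[0.4,0,0,-0.0056,0,0,-0.047],[0.4,0,0,-0.0056,0,0,-0.047]]]'
python3 -m inch '[[[0.4,0,0,-0.0056,0,0,-0.047],[0.4,0,0,-0.0056,0,0,-0.047],[0.4,0,0,-0.0056,0,0,-0.047],[0.4,0,0,-0.0056,0,0,-0.047],[0.4,0,0,-0.0056,0,0,-0.047]]]'

```

```text
time_s: 8.75
position: [0.5254, -0.1123, 0.1427]
orientation: [-3.141, 0.001, -0.446]
contact_force: [-0.8, 2.2, 2.8]
gripper_width: 0.0385
gripper_force: 25.0
time_s: 9.25
position: [0.5254, -0.1123, 0.1413]
orientation: [3.141, 0.001, -1.184]
contact_force: [-1.1, 1.9, 1.7]
gripper_width: 0.0383
gripper_force: 25.0
time_s: 9.75
position: [0.5256, -0.113, 0.1414]
orientation: [3.141, -0.001, -0.725]
contact_force: [0.0, 0.4, -0.2]
gripper_width: 0.0573
gripper_force: 0.0
time_s: 10.25
position: [0.5256, -0.113, 0.1413]
orientation: [3.141, -0.0, 0.013]
contact_force: [-1.1, -0.1, -0.0]
gripper_width: 0.0574
gripper_force: 0.0
time_s: 10.75
position: [0.5254, -0.1122, 0.1413]
orientation: [-3.141, 0.0, 0.297]
contact_force: [-1.4, 2.9, 1.2]
gripper_width: 0.0388
gripper_force: 25.0
time_s: 11.25
position: [0.5254, -0.1122, 0.1399]
orientation: [-3.141, 0.001, -0.447]
contact_force: [-0.9, 2.1, 1.6]
gripper_width: 0.0388
gripper_force: 25.0
time_s: 11.75
position: [0.5254, -0.1122, 0.1385]
orientation: [3.142, 0.001, -1.185]
contact_force: [-0.7, 2.5, 0.8]
gripper_width: 0.0389
gripper_force: 25.0
```

```bash

python3 -m inch '[[[-0.3,0,0,0,0,0,0],[-0.3,0,0,0,0,0,0],[-0.3,0,0,0,0,0,0.047],[-0.3,0,0,0,0,0,0.047],[-0.3,0,0,0,0,0,0.047]]]'
python3 -m inch '[[[-0.3,0,0,0,0,0,0.047],[-0.3,0,0,0,0,0,0.047],[-0.3,0,0,0,0,0,0.047],[-0.3,0,0,0,0,0,0.047],[-0.3,0,0,0,0,0,0.047]]]'
python3 -m inch '[[[-0.3,0,0,0,0,0,0.047],[-0.3,0,0,0,0,0,0.047],[0.4,0,0,0,0,0,0],[0.4,0,0,0,0,0,0],[0.4,0,0,0,0,0,0]]]'
python3 -m inch '[[[0.4,0,0,-0.0056,0,0,-0.047],[0.4,0,0,-0.0056,0,0,-0.047],[0.4,0,0,-0.0056,0,0,-0.047],[0.4,0,0,-0.0056,0,0,-0.047],[0.4,0,0,-0.0056,0,0,-0.047]]]'
python3 -m inch '[[[0.4,0,0,-0.0056,0,0,-0.047],[0.4,0,0,-0.0056,0,0,-0.047],[0.4,0,0,-0.0056,0,0,-0.047],[0.4,0,0,-0.0056,0,0,-0.047],[0.4,0,0,-0.0056,0,0,-0.047]]]'
python3 -m inch '[[[0.4,0,0,0,0,0,0],[-0.3,0,0,0,0,0,0],[-0.3,0,0,0,0,0,0],[-0.3,0,0,0.5,0,0,0],[-0.3,0,0,0.5,0,0,0]]]'
python3 -m inch '[[[-0.3,0,0,0.8,0,0,0],[-0.3,0,0.6,0.2,0,0,0],[-0.3,0,0.9,0,0,0,0],[-0.3,0,0.9,0,0,0,0],[-0.3,0,0.9,0,0,0,0]]]'
python3 -m inch '[[[-0.3,0,0.9,0,0,0,0],[-0.3,0,0.9,0,0,0,0],[-0.3,0,0.9,0,0,0,0],[-0.3,0,0.9,0,0,0,0],[-0.3,0,0,0,0,0,0]]]'
python3 - <<'E'
from h import *
f=vision.grab_frame('top'); np.save('t2.npy',f)
cv2.imwrite('pics/t2.png',cv2.resize(f[180:280,230:360,::-1],None,fx=6,fy=6,interpolation=cv2.INTER_CUBIC))
E
```

```text
time_s: 12.25
position: [0.5256, -0.1129, 0.1386]
orientation: [3.141, -0.0, -0.726]
contact_force: [-0.2, -0.0, 0.4]
gripper_width: 0.0574
gripper_force: 0.0
time_s: 12.75
position: [0.5256, -0.1129, 0.1386]
orientation: [3.141, -0.0, 0.013]
contact_force: [0.4, 0.5, -0.3]
gripper_width: 0.0575
gripper_force: 0.0
time_s: 13.25
position: [0.5254, -0.1123, 0.1385]
orientation: [-3.141, 0.0, 0.297]
contact_force: [-1.1, 1.9, 1.3]
gripper_width: 0.0394
gripper_force: 25.0
time_s: 13.75
position: [0.5254, -0.1122, 0.1371]
orientation: [-3.141, 0.001, -0.447]
contact_force: [0.2, 2.2, 1.7]
gripper_width: 0.039
gripper_force: 25.0
time_s: 14.25
position: [0.5254, -0.1122, 0.1357]
orientation: [3.141, 0.001, -1.185]
contact_force: [-0.5, 1.4, 1.3]
gripper_width: 0.0389
gripper_force: 25.0
time_s: 14.75
position: [0.5249, -0.1126, 0.1855]
orientation: [3.14, 0.001, -1.176]
contact_force: [-0.0, 0.4, 0.3]
gripper_width: 0.0572
gripper_force: 0.0
time_s: 15.25
position: [0.5256, 0.0535, 0.2361]
orientation: [-3.141, -0.001, -1.177]
contact_force: [0.6, 0.4, -0.8]
gripper_width: 0.0574
gripper_force: 0.0
time_s: 15.75
position: [0.5249, 0.237, 0.2358]
orientation: [-3.14, 0.001, -1.17]
contact_force: [0.8, -0.5, -0.2]
gripper_width: 0.0576
gripper_force: 0.0
```

View pics/t2.png

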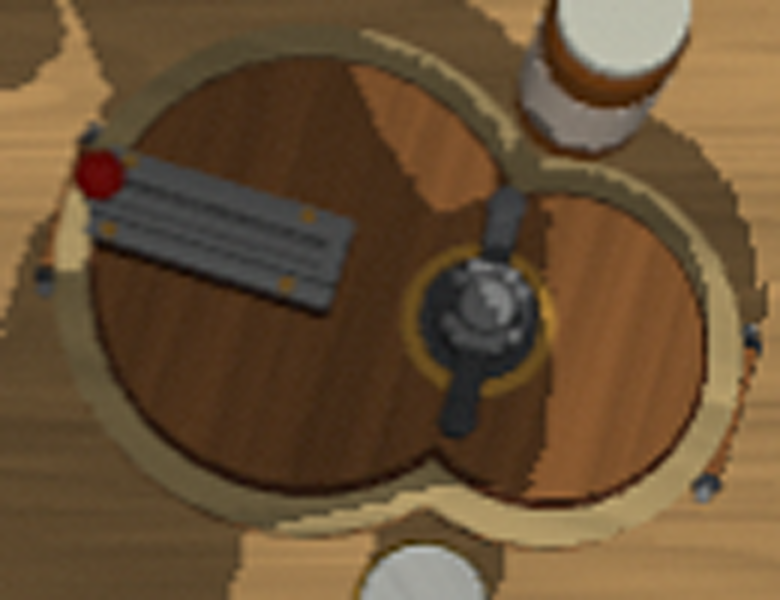

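The nut is nearly home. In the crop its arm ends are at about (507,202) and (460,420), the stud top shows at (487,300), and the ball is at (100,174). I'll measure the angle.

```bash
python3 - <<'E'
from h import *
np.set_printoptions(precision=4,suppress=True)
f=np.load('t2.npy'); T=lambda u,v:np.array((230+u/6-.42,180+v/6-.42))
hsv=cv2.cvtColor(f,cv2.COLOR_RGB2HSV)
m=((hsv[...,1]<75)&(hsv[...,2]<95)).astype(np.uint8)
ys,xs=np.nonzero(m[205:258,295:325]); ys+=205; xs+=295
c=T(483,311)
pts=np.array([onz('top',(x,y),.127)[:2] for x,y in zip(xs,ys)])
c=np.array([.5256,-.1125])
d=pts-c; r=np.hypot(*d.T); 
for s in(1,-1):
    k=(r>.028)&(r<.060)&(s*d[:,0]>0); print('arm',k.sum(),pts[k].mean(0))
a=pts[(r>.028)&(r<.06)&(d[:,0]>0)].mean(0);b=pts[(r>.028)&(r<.06)&(d[:,0]<0)].mean(0)
az=np.degrees(np.arctan2(*(a-b)[::-1]));print('mask arm az',az,'hand',end=' ')
A,B=onz('top',T(507,202),.127),onz('top',T(460,420),.127)
print(np.degrees(np.arctan2(*(A-B)[:2][::-1])),'mid',(A+B)/2)
st=onz('top',T(487,300),.150);rb=red('top',f);print(rb)
ball=onz('top',rb[0][1],.176)
v=ball-st;print('stud',st,'ball',ball,np.hypot(*v[:2]),'press az',np.degrees(np.arctan2(v[1],v[0])))
# channel lines: plate long edges
for p,q in(((128,150),(352,222)),((92,232),(325,308)),((125,180),(325,243))):
    w=onz('top',T(*p),.1305)-onz('top',T(*q),.1305);print('edge az',np.degrees(np.arctan2(w[1],w[0])))
o=arm.observe();print(o['time_s'],o['position'],o['joints'])
E
```

```text
arm 54 [ 0.5649 -0.1212]
arm 70 [ 0.4888 -0.0992]
mask arm az -16.120729199297525 hand -13.647065864876936 mid [ 0.5242 -0.1112  0.127 ]
[(np.int32(19), array([246.1579, 208.8421]))]
stud [ 0.526  -0.1113  0.15  ] ball [0.578  0.0501 0.176 ] 0.16960658525306369 press az 72.13905586397219
edge az 70.94124375737813
edge az 70.79862462364697
edge az 71.31232774054703
15.8 [0.5251 0.2346 0.2356] [ 0.214   0.1909  1.6183 -0.0001  1.3322  2.9565]
```

```bash
python3 - <<'E'
from h import *
f=np.load('t2.npy'); hsv=cv2.cvtColor(f,cv2.COLOR_RGB2HSV).astype(np.float32)
c=C['top']; st=np.array([.5256,-.1117,.1265])
for name,img in(('sat',hsv[...,1]),('r-b',(f[...,0].astype(np.float32)-f[...,2]))):
    for z in (.1265,):
        st[2]=z; a0=np.radians(-15); e=np.array([np.cos(a0),np.sin(a0),0]); n=np.array([-e[1],e[0],0])
        L=[]
        t=np.linspace(-.016,.016,65)
        for r in np.r_[np.arange(-.052,-.030,.003),np.arange(.031,.053,.003)]:
            P=st+r*e+t[:,None]*n
            uv=cv2.projectPoints(P,cv2.Rodrigues(c['R'])[0],c['t'],c['K'],c['dist_coeffs'])[0].reshape(-1,2).astype(np.float32)
            v=cv2.remap(img,uv[:,0],uv[:,1],cv2.INTER_CUBIC).ravel()
            th=(v.min()+np.median(np.r_[v[:10],v[-10:]]))/2
            k=t[v<th]; L.append((r,k.mean(),np.ptp(k)))
        L=np.array(L); p=np.polyfit(L[:,0],L[:,1],1)
        print(name,'az',-15+np.degrees(np.arctan(p[0])),'off',p[1]*1e3); print((L*1e3).round(1).tolist())
E
```

```text
sat az -14.525446698903735 off 0.4843750000000001
[[-52.0, 0.0, 15.0], [-49.0, 0.0, 15.0], [-46.0, 0.2, 13.5], [-43.0, 0.5, 12.0], [-40.0, 0.0, 13.0], [-37.0, 0.0, 12.0], [-34.0, 0.3, 11.5], [-31.0, 0.0, 12.0], [31.0, 0.7, 13.5], [34.0, 0.7, 13.5], [37.0, 1.0, 14.0], [40.0, 1.0, 14.0], [43.0, 1.2, 15.5], [46.0, 1.0, 15.0], [49.0, 0.5, 14.0], [52.0, 0.5, 10.0]]
r-b az -14.714150829670281 off 0.4375000000000002
[[-52.0, 0.2, 15.5], [-49.0, -0.2, 15.5], [-46.0, 0.2, 14.5], [-43.0, 0.2, 13.5], [-40.0, 0.2, 13.5], [-37.0, 0.2, 12.5], [-34.0, 0.2, 12.5], [-31.0, 0.2, 14.5], [31.0, 1.0, 14.0], [34.0, 1.0, 14.0], [37.0, 1.0, 14.0], [40.0, 1.2, 14.5], [43.0, 1.2, 15.5], [46.0, 1.0, 16.0], [49.0, 0.0, 16.0], [52.0, -1.0, 15.0]]
```

Arm azimuth is -14.6° and home is about -18.5°, so it needs roughly 4° more. Going back for that.

```bash

python3 -m inch '[[[-0.3,0,-0.9,0,0,0,0.047],[-0.3,0,-0.9,0,0,0,0.047],[-0.3,0,-0.9,0,0,0,0.047],[-0.3,0,-0.9,0,0,0,0],[-0.3,0,-0.9,0,0,0,0]]]'
python3 -m inch '[[[-0.3,0,-0.9,0,0,0,0],[-0.3,0,-0.9,0,0,0,0],[-0.3,0,-0.6,0,0,0,0],[-0.3,0,0,0,0,0,0],[-0.3,0,0,-0.6,0,0,0]]]'
python3 -m inch '[[[-0.3,0,0,-0.6,0,0,0],[-0.3,0,0,-0.5,0,0,0],[-0.3,0,0,-0.3,0,0,0],[-0.3,0,0,0,0,0,0],[-0.3,0,0,0,0,0,0]]]'
python3 -m inch '[[[0.4,0,0,0,0,0,0],[0.4,0,0,0,0,0,0],[0.4,0,0,0,0,0,0],[0.4,0,0,-0.0026,0,0,-0.022],[0.4,0,0,0,0,0,0]]]'
python3 -c "
from bench import arm;o=arm.observe();print(o['contact_force'],o['torque'],o['gripper_width'])"
```

```text
time_s: 16.3
position: [0.5253, 0.0104, 0.2359]
orientation: [3.141, -0.001, -0.755]
contact_force: [0.9, -0.2, 0.2]
gripper_width: 0.057
gripper_force: 0.0
time_s: 16.8
position: [0.5279, -0.1096, 0.2094]
orientation: [-3.139, -0.008, -0.758]
contact_force: [-0.3, 0.5, 0.4]
gripper_width: 0.057
gripper_force: 0.0
time_s: 17.3
position: [0.5257, -0.1066, 0.1361]
orientation: [3.141, 0.0, -0.755]
contact_force: [0.2, 0.1, -0.4]
gripper_width: 0.0571
gripper_force: 0.0
time_s: 17.8
position: [0.5238, -0.1098, 0.1368]
orientation: [3.134, -0.001, -0.826]
contact_force: [-13.6, -13.1, 7.4]
gripper_width: 0.0378
gripper_force: 27.7
[-13.62954045 -13.12381103   7.41223444] [-2.0603127   2.26981388 -0.08570053] 0.037818206281872414
```

The return lost 6 mm in y, so that grip was off-centre. I'll release and look again.

```bash

python3 -m inch '[[[-0.3,0,0,0,0,0,0],[-0.3,0,-0.11,0,0,0,0],[-0.3,0,0,0,0,0,0],[-0.3,0,0,0.5,0,0,0],[-0.3,0,0,0.5,0,0,0]]]'
python3 -m inch '[[[-0.3,0,0,0.8,0,0,0],[-0.3,0,0.6,0.2,0,0,0],[-0.3,0,0.9,0,0,0,0],[-0.3,0,0.9,0,0,0,0],[-0.3,0,0.9,0,0,0,0]]]'
python3 -m inch '[[[-0.3,0,0.9,0,0,0,0],[-0.3,0,0.9,0,0,0,0],[-0.3,0,0.9,0,0,0,0],[-0.3,0,0.9,0,0,0,0],[-0.3,0,0,0,0,0,0]]]'
cat > ang.py <<'E'
from h import *
def ang(f,a=-17):
    c=C['top']; img=f[...,0].astype(np.float32)-f[...,2]; st=np.array([.5256,-.1117,.1265])
    a0=np.radians(a); e=np.array([np.cos(a0),np.sin(a0),0]); n=np.array([-e[1],e[0],0]); L=[]; t=np.linspace(-.016,.016,65)
    for r in np.r_[np.arange(-.052,-.030,.003),np.arange(.031,.053,.003)]:
        uv=cv2.projectPoints(st+r*e+t[:,None]*n,cv2.Rodrigues(c['R'])[0],c['t'],c['K'],c['dist_coeffs'])[0].reshape(-1,2).astype(np.float32)
        v=cv2.remap(img,uv[:,0],uv[:,1],cv2.INTER_CUBIC).ravel()
        k=t[v<(v.min()+np.median(np.r_[v[:10],v[-10:]]))/2]; L.append((r,k.mean()))
    p=np.polyfit(*np.array(L).T,1); return a+np.degrees(np.arctan(p[0])),p[1]
if __name__=='__main__':
    f=vision.grab_frame('top');np.save('t3.npy',f);print('old',ang(np.load('t2.npy')),'new',ang(f),red('top',f))
    o=arm.observe();print(o['time_s'],o['position'],o['orientation'])
E
python3 ang.py
```

```text
time_s: 18.3
position: [0.5254, -0.1116, 0.1857]
orientation: [3.141, 0.002, -0.824]
contact_force: [0.4, -0.2, -0.3]
gripper_width: 0.0577
gripper_force: 0.0
time_s: 18.8
position: [0.5259, 0.0547, 0.2363]
orientation: [-3.14, -0.001, -0.825]
contact_force: [0.9, -0.3, -0.5]
gripper_width: 0.0574
gripper_force: 0.0
time_s: 19.3
position: [0.525, 0.2382, 0.2359]
orientation: [-3.14, 0.001, -0.818]
contact_force: [-0.5, -0.9, 1.0]
gripper_width: 0.0573
gripper_force: 0.0
old (np.float64(-14.738647319116975), np.float64(0.000390625)) new (np.float64(-19.166379434941238), np.float64(0.0003281250000000009)) [(np.int32(20), array([246.1 , 208.95]))]
19.35 [0.52525019 0.23579535 0.23571021] [-3.14095946e+00  2.05810264e-04 -8.19218722e-01]
```

The nut azimuth is -19.2°, which is home within tolerance. Now to the bolt's ball with the closing axis along the bolt line.

```bash

python3 -m inch '[[[-0.3,0.21,-0.74,0,0,0,0.0395],[-0.3,0.21,-0.74,0,0,0,0.0395],[-0.3,0.21,-0.74,0,0,0,0.0395],[-0.3,0.21,-0.74,0,0,0,0.0395],[-0.3,0.21,-0.74,0,0,0,0]]]'
python3 -m inch '[[[-0.3,0,0,0,0,0,0],[-0.3,0,0,0,0,0,0],[-0.3,0,0,0,0,0,0],[-0.3,0,0,0,0,0,0],[-0.3,0,0,0,0,0,0]]]'
```

```text
time_s: 19.85
position: [0.5784, 0.0453, 0.2359]
orientation: [-3.142, -0.0, -0.325]
contact_force: [-0.1, 0.4, 0.4]
gripper_width: 0.0577
gripper_force: 0.0
time_s: 20.35
position: [0.578, 0.049, 0.2357]
orientation: [-3.141, -0.0, -0.326]
contact_force: [0.2, 0.4, -0.1]
gripper_width: 0.0572
gripper_force: 0.0
```

```bash

python3 -m inch '[[[-0.3,0,0.02,-0.4,0,0,0],[-0.3,0,0,-0.4,0,0,0],[-0.3,0,0,-0.4,0,0,0],[-0.3,0,0,-0.25,0,0,0],[-0.3,0,0,0,0,0,0]]]'
python3 -m inch '[[[0.9,0,0,0,0,0,0],[0.9,0,0,0,0,0,0],[0.9,0,0,0,0,0,0],[0.9,0,0,0,0,0,0],[0.9,0,0,0,0,0,0]]]' 20
```

```text
time_s: 20.85
position: [0.5769, 0.0497, 0.1611]
orientation: [3.141, 0.004, -0.327]
contact_force: [-0.4, 0.2, -0.1]
gripper_width: 0.0574
gripper_force: 0.0
time_s: 21.35
position: [0.5786, 0.049, 0.1636]
orientation: [-3.141, -0.001, -0.328]
contact_force: [0.5, 1.2, 3.2]
gripper_width: 0.0202
gripper_force: 19.5
```

```bash

python3 -m inch '[[[0.9,-0.05,-0.152,0,0,0,0],[0.9,-0.05,-0.152,0,0,0,0],[0.9,-0.05,-0.152,0,0,0,0],[0.9,-0.05,-0.152,0,0,0,0],[0.9,-0.05,-0.152,0,0,0,0]]]'
python3 -m inch '[[[0.9,-0.031,-0.095,0,0,0,0],[0.9,-0.031,-0.095,0,0,0,0],[0.9,-0.031,-0.095,0,0,0,0],[0.9,-0.031,-0.095,0,0,0,0],[0.9,0,0,0,0,0,0]]]'
```

```text
time_s: 21.85
position: [0.566, 0.0103, 0.1637]
orientation: [-3.141, -0.001, -0.328]
contact_force: [1.8, 3.3, 4.7]
gripper_width: 0.0195
gripper_force: 19.2
time_s: 22.35
position: [0.5596, -0.0091, 0.1636]
orientation: [3.141, -0.001, -0.329]
contact_force: [0.4, 0.9, 5.8]
gripper_width: 0.0196
gripper_force: 19.2
```

The tip is in the cross hole with little force. About 33 mm left.

```bash

python3 -m inch '[[[0.9,-0.031,-0.095,0,0,0,0],[0.9,-0.031,-0.095,0,0,0,0],[0.9,-0.031,-0.095,0,0,0,0],[0.9,-0.031,-0.095,0,0,0,0],[0.9,-0.031,-0.095,0,0,0,0]]]'
python3 -m inch '[[[0.9,-0.013,-0.038,0,0,0,0],[0.9,-0.013,-0.038,0,0,0,0],[0.9,-0.013,-0.038,0,0,0,0],[0.9,0,0,0,0,0,0],[0.9,0,0,0,0,0,0]]]'
```

```text
time_s: 22.85
position: [0.5521, -0.0322, 0.1637]
orientation: [-3.141, -0.001, -0.328]
contact_force: [2.1, 2.9, 5.2]
gripper_width: 0.0198
gripper_force: 19.2
time_s: 23.35
position: [0.55, -0.0381, 0.1636]
orientation: [-3.142, -0.001, -0.328]
contact_force: [-0.1, 0.8, 6.6]
gripper_width: 0.02
gripper_force: 19.2
```

```bash

python3 -m inch '[[[0.9,-0.006,-0.019,0,0,0,0],[0.9,-0.006,-0.019,0,0,0,0],[0.9,0,0,0,0,0,0],[0.9,0,0,0,0,0,0],[0.9,0,0,0,0,0,0]]]'
python3 -m inch '[[[0.9,-0.006,-0.019,0,0,0,0],[0.9,-0.006,-0.019,0,0,0,0],[0.9,0,0,0,0,0,0],[0.9,0,0,0,0,0,0],[0.9,0,0,0,0,0,0]]]'
```

```text
time_s: 23.85
position: [0.5495, -0.0397, 0.1636]
orientation: [-3.141, -0.001, -0.328]
contact_force: [1.8, 3.6, 6.4]
gripper_width: 0.0197
gripper_force: 19.2
time_s: 24.35
position: [0.5493, -0.04, 0.1637]
orientation: [-3.138, -0.001, -0.328]
contact_force: [3.0, 9.9, 5.6]
gripper_width: 0.0196
gripper_force: 19.2
```

The bolt stopped against the staple with a 10 N reaction. Release, lift and verify.

```bash

python3 -m inch '[[[-0.3,0,0,0,0,0,0],[-0.3,0,0,0,0,0,0],[-0.3,0,0,0,0,0,0],[-0.3,0,0,0.6,0,0,0],[-0.3,0,0,0.6,0,0,0]]]'
python3 -m inch '[[[-0.3,0,0,0.5,0,0,0],[-0.3,-0.2,0.9,0,0,0,0],[-0.3,-0.2,0.9,0,0,0,0],[-0.3,-0.2,0.9,0,0,0,0],[-0.3,-0.2,0.9,0,0,0,0]]]'
python3 -m inch '[[[-0.3,-0.2,0.9,0,0,0,0],[-0.3,-0.2,0.9,0,0,0,0],[-0.3,0,0.9,0,0,0,0],[-0.3,0,0,0,0,0,0],[-0.3,0,0,0,0,0,0]]]'
python3 - <<'E'
from ang import *
f=vision.grab_frame('top');g=vision.grab_frame('scene')
print(ang(f)); r=red('top',f);q=red('scene',g);print(r,q)
for a in r:
    b=onz('top',a[1],.176);print(b,np.hypot(*(b-[.5257,-.1118,.176])[:2]))
cv2.imwrite('pics/fin.png',np.hstack([cv2.resize(x[:,:,::-1],None,fx=3.3,fy=3.3,interpolation=cv2.INTER_CUBIC) for x in(f[165:305,235:355],g[150:290,195:315])]))
E
```

```text
time_s: 24.85
position: [0.5474, -0.0416, 0.2222]
orientation: [3.141, 0.004, -0.328]
contact_force: [1.0, -0.1, 0.3]
gripper_width: 0.0563
gripper_force: 0.0
time_s: 25.35
position: [0.5079, 0.1395, 0.2478]
orientation: [3.141, 0.0, -0.329]
contact_force: [1.0, 0.2, 0.6]
gripper_width: 0.0577
gripper_force: 0.0
time_s: 25.85
position: [0.4882, 0.2739, 0.2475]
orientation: [3.14, 0.001, -0.326]
contact_force: [1.5, -0.1, 0.9]
gripper_width: 0.0573
gripper_force: 0.0
(np.float64(-19.143139466478242), np.float64(0.00028125000000000074))
[(np.int32(48), array([281.75, 220.  ]))] [(np.int32(24), array([297.375     ,  53.54166667])), (np.int32(18), array([266.22222222, 179.44444444]))]
[ 0.54827816 -0.03819839  0.176     ] 0.07698682313917729
```

View pics/fin.png

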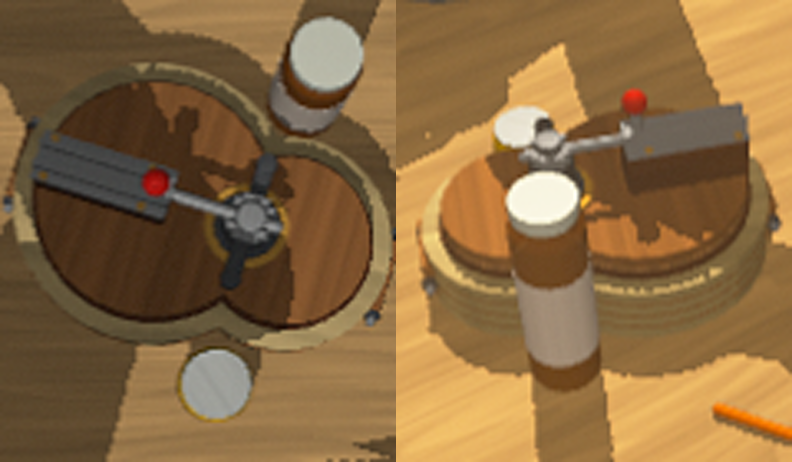

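The final picture shows the ball at crop (156,183), 77 mm from the stud, so the bolt is fully home. The rod passes through the slot and the stud and shows beyond them. The jar and tin are where they were.

```bash
python3 -c "
from bench import order; print(order.close_job())"
```

```text
the job is handed in; nothing more can be done
None
```

The nut is wound down to its washer with the slot in line, and the lock bolt is fully home through the slot and the stud, its handle 77 mm from the stud's axis; the job was handed in about 26 s into the 61 s allowed, but no verdict came back.

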